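Set the charging cabinet's door stay on its third hole

ROBOT

A 6-joint arm with a two-finger parallel gripper is mounted at the origin on the work surface. World frame = base frame: x ahead of the robot, y to its left, z up, the work surface at z = 0. Lengths are in mm, angles in rad, forces in N, time in s.
With the tool pointing down it reaches from about 350 to 975 mm from the base axis. Payload 7.1 kg.
Tool frame: the origin (TCP) lies on the centre line of the jaws, within the pads' length; the fingertips stand 25 mm ahead of it and the grasp point (between the pads) lies 6 mm ahead of it (ctrl.nose_length is the distance from the TCP to the fingertips, in mm); x points along the fingers, y is the direction in which the jaws open and shut, and the axes are right-handed (so a half turn about x gives the same grasp; the last joint's range is limited). The gripper opens to 88 mm and grips with 3 to 60 N. Pads are 20 mm wide; open, the fingers measure 115 mm over their backs; the gripper's body (75 mm by 178 mm) begins 61 mm behind the grasp point.
Start: joints at [-1.204, 0.423, 1.63, -0, 1.089, -0.019], TCP at [235.204, -579.037, 247.675] pointing down, gripper open.
Joint ranges: [-3, 3], [-0.9, 2.11], [0.09, 2.58], [-1.31, 4.45], [0.11, 2.69], [-2.54, 2.54]. Speed limits (rad/s): [2.39, 2.39, 3.01, 3.14, 3.14, 3.14].

INTERFACE

Orientations are given as a rotation vector (axis times angle).
In Python, from workcell import ctrl gives the robot as it stands.
- The arm moves only by the tool arm_command, never from a script. Its argument "deltas" is a list of rows, each a list of 4 numbers: the shift along the tool's x, y, z in m, then the turn about the tool's x in rad. In form: [[tx, ty, tz, yaw], ...]. A call has 1 to 10 rows; each row shifts and turns the pose as measured when the row begins, along the tool's axes as they then stand; what a row does not reach is not made up. A row lasts 1/10 s, in which the tool goes at most 50 mm and 8.59 degrees, less where a joint would pass 70% of its speed; a pose out of reach is approached as far as the arm can. A call is refused whole if a number of a shift passes 0.05 or a number of a turn 0.15, either way. A call with a gripper value outside its range is refused whole. "hand" is the finger opening in m, from 0 to 0.0878, set as the call begins (left out, the last holds). The fingers move at their own pace and stop on an object; the grip force is fixed at half the most. Time passes only in rows, so rows that do not move let the fingers close. It gives the time, the measured TCP pose, the force and the opening at its end, in the units of the state.
- ctrl.get_obs(): the state, without advancing time (a new reading comes with each control period).
- ctrl.get_image(name): name is "scene" or "top" or "wrist"; returns the picture (384x512x3 uint8, red, green, blue); there is no depth.
- ctrl.get_calibration(name): a dict with "fx", "fy", "cx", "cy" (pixels), "dist" ([k1, k2, p1, p2, k3] as OpenCV has them; the pictures are not rectified), "R" (3x3) and "t" (3): a world point X has camera coordinates R X + t. Camera axes: x right, y down, z forward; pixel columns grow to the right and rows downward; lengths in mm; the calibration is good to about 2 mm. A picture is of the moment at which its call begins: read the wrist's pose just before it. get_calibration takes no time and is no camera call; for the wrist camera it gives the pose at the moment of the call.
- ctrl.close_job(): hands the job in, once; it reports no verdict.
The state is a dict: "t": time; "qpos": joint angles; "qvel": joint speeds; "joint_torque": joint torques, N m; "ee_pos": TCP position; "orientation": TCP orientation; "ft_force": force on the tool from outside, world axes, zero at the start; "moment": the same for the moment, N m; "width": finger opening in mm.
Only numpy, scipy, OpenCV 4.12 (cv2) and the standard library are available. Lean on these libraries where they do the work, as an engineer would, in place of code of your own. Each camera call takes 0.05 s, during which the arm holds its last target.

TASK

The battery on charge needs air: set the glass door of the small charging cabinet to its vent width. Lift the perforated stay arm on top by its black knob, bring it over the peg and drop its third hole, counted from the door, over the peg so that the arm lies fully down, then let go. The peg can be clamped anywhere along its slot, so feel for it gently without forcing the arm down on it, and do not disturb the boxes and the tin.

Things in the scene. Friction and masses are not known exactly. Their poses are not given: they have to be found in the camera images.
- cabinet: Charging cabinet, fixed: 220 deep (x), 340 wide (y), 160 mm high. Origin: centre of its underside; x points away from the door, y to the left as the robot sees it, z up. Front face (door side) at x = -110 mm. The door's upright hinge axis is at x = -110, y = -140 mm.
- slotplate: Steel plate 64 x 26 x 3 mm fixed on the cabinet top, axes as the cabinet's; origin: centre of its underside, 60 mm towards the door and 10 mm left of the cabinet's middle, at height 160 mm. A slot along its x carries one upright dark peg, clamped at an unknown place: axis at y = 0, x from -12 to +12 mm. Peg 10 mm thick, tip 19 mm above this origin, 7 mm wide, bevelled 1.5 mm.
- door (a joint): Opening of the glass door in rad: 0 shut (door lies along cabinet y), up to 1.0, swinging out towards the robot, anticlockwise from above. 280 wide, 154 mm high, hinged at its right end as the robot sees it. Stays where left (friction 0.2 N m). It carries the stay's pivot 200 mm from the hinge axis, in line along the door.
- stay: Stay arm: steel bar 24 wide, 5 mm thick, about 0.22 kg; four 13 mm round through holes at 75, 105, 135, 165 mm from its pivot (first = nearest door). Origin: pivot, bar's underside. x along the bar to the knob, z up. Swivels freely about the upright pivot; knob end lifts up to 0.6 rad and falls back. Fully down: level, underside 6 mm above slotplate's origin. Starts down, left of the peg.
- hole3 (a point): Centre of the stay's third hole, half-way through the bar's thickness, 135 mm from the pivot; 8.5 mm above the slotplate's origin when the arm is fully down. Axes as the stay's.
- knob (a point): Centre of the black knob at the stay's free end, 205 mm from the pivot: upright cylinder 22 mm across, 24 mm high, on a 12 mm stem. This centre is 35 mm above the bar's underside. Axes as the stay's.
- bulbbox_mid (a point): Centre of a loose cardboard box 50 x 70 x 42 mm high on the cabinet top, back right. Leave it alone.
- tin_mid (a point): Centre of a loose tin 72 mm across and 100 mm high on the counter, left of the cabinet. Leave it alone.
- carton_mid (a point): Centre of a loose carton 130 x 110 x 80 mm high on the counter, right of the cabinet. Leave it alone.

How it is judged:
By the outcome, as a careful person would: the job done as asked, in the order asked, and still so for the second after the job is handed in, with the robot touching nothing.
It also fails if it takes over 58 s, if anything falls off the work surface, if the arm or the gripper's body presses on something with over 40 N, if the wrist force passes 120 N, or if a joint passes its speed limit or range.

## Working session

There is one attempt and no reset: what is moved stays moved. The work goes in short steps, Python scripts to look and compute and a tool call to move; the robot and the scene stay as the last step left them, time stands still between calls to the robot, and variables do not carry over. Pictures are saved under pics/ and viewed, and the job is handed in when it is done.

Besides the shell and the picture viewer there is one more tool, called as a command line: name --pt "numbers of a row" for each row, then --argument value for the rest. arm_command: Moves the arm, as the interface text tells. Its arguments: {"type":"object","properties":{"deltas":{"type":"array","items":{"type":"array","items":{"type":"number"}}},"hand":{"type":"number"}},"required":["deltas"]}

```bash
mkdir -p pics; ls; python3 - <<'E'
from workcell import ctrl
import cv2
o=ctrl.get_obs();print(o)
for n in ("scene","top","wrist"):
    c=ctrl.get_calibration(n);print(n,c)
    cv2.imwrite(f"pics/{n}0.png",ctrl.get_image(n)[:,:,::-1])
E
```

```text
pics
{'t': 0.0, 'qpos': array([-1.20400442e+00,  4.23814257e-01,  1.63064428e+00, -1.63480956e-05,
        1.08858319e+00, -1.90071158e-02]), 'qvel': array([ 0.00022748, -0.0005361 ,  0.0011022 , -0.00141326,  0.00016522,
       -0.00169647]), 'joint_torque': array([ 2.31055543e-03, -5.44612384e+01, -2.73663872e+01,  6.45213830e-02,
        2.27289641e-02, -1.05908914e-04]), 'ee_pos': array([ 235.02797607, -578.59897453,  246.93622214]), 'orientation': array([ 2.01035827,  0.39420011, -2.01090111]), 'ft_force': array([-0.22541792,  0.04664897,  0.49930727]), 'moment': array([ 0.02713325,  0.02410519, -0.00678121]), 'width': 87.62606126845728}
scene {'fx': 382.145938197068, 'fy': 382.145938197068, 'cx': 256.044466396866, 'cy': 187.4485670562909, 'dist': array([-0.08556279,  0.        ,  0.        ,  0.        ,  0.        ]), 'R': array([[ 0.78455957,  0.6199537 ,  0.01112173],
       [ 0.50413381, -0.62734003, -0.59354325],
       [-0.36099223,  0.47127687, -0.80472524]]), 't': array([-467.59151027, -201.45385004, 1439.31056569])}
top {'fx': 487.3212362604415, 'fy': 487.3212362604415, 'cx': 258.1683959520365, 'cy': 179.50923317580566, 'dist': array([-0.20345307,  0.        ,  0.        ,  0.        ,  0.        ]), 'R': array([[-0.0247992 , -0.99966962,  0.00675638],
       [-0.98542565,  0.023307  , -0.16850242],
       [ 0.16828928, -0.01083663, -0.98567808]]), 't': array([  -1.71629467,  591.21799734, 1484.43312004])}
wrist {'fx': 335.1582596648184, 'fy': 335.1582596648184, 'cx': 258.25903762216683, 'cy': 193.39335190814097, 'dist': array([0.01181908, 0.        , 0.        , 0.        , 0.        ]), 'R': array([[ 0.37664356, -0.92635438, -0.00268047],
       [-0.89543854, -0.36481188,  0.25515116],
       [-0.23733826, -0.09370085, -0.96689746]]), 't': array([-622.6935064 ,  -30.82792979,  392.28639249])}
```

View pics/scene0.png

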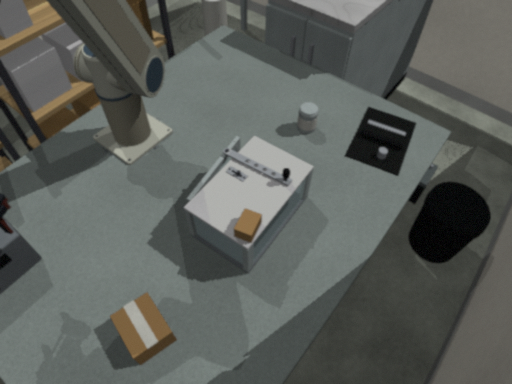

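View pics/top0.png

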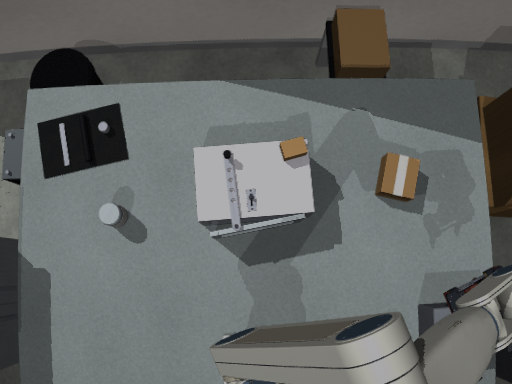

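```bash
python3 - <<'E'
import cv2
a=cv2.imread("pics/top0.png")[140:300,170:400];cv2.imwrite("pics/top0c.png",cv2.resize(a,None,fx=3.4,fy=3.4,interpolation=cv2.INTER_CUBIC))
a=cv2.imread("pics/scene0.png")[130:330,190:440];cv2.imwrite("pics/scene0c.png",cv2.resize(a,None,fx=3,fy=3,interpolation=cv2.INTER_CUBIC))
E
```

```text
(no output)
```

View pics/top0c.png

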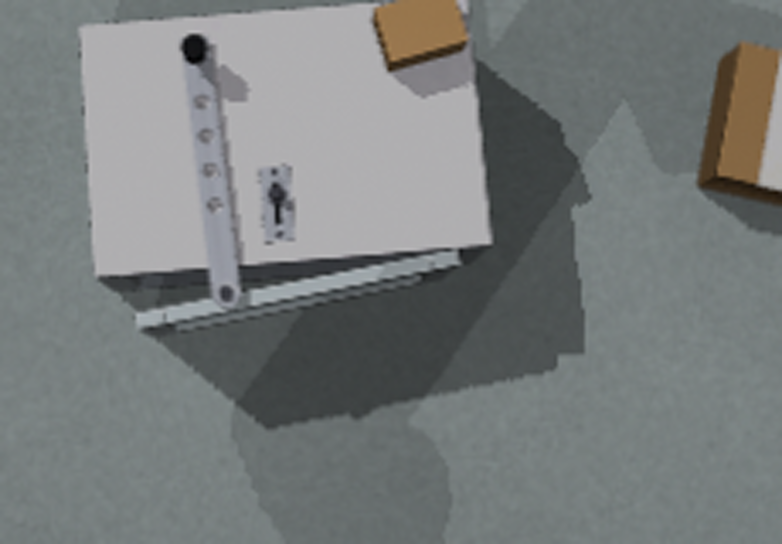

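View pics/scene0c.png

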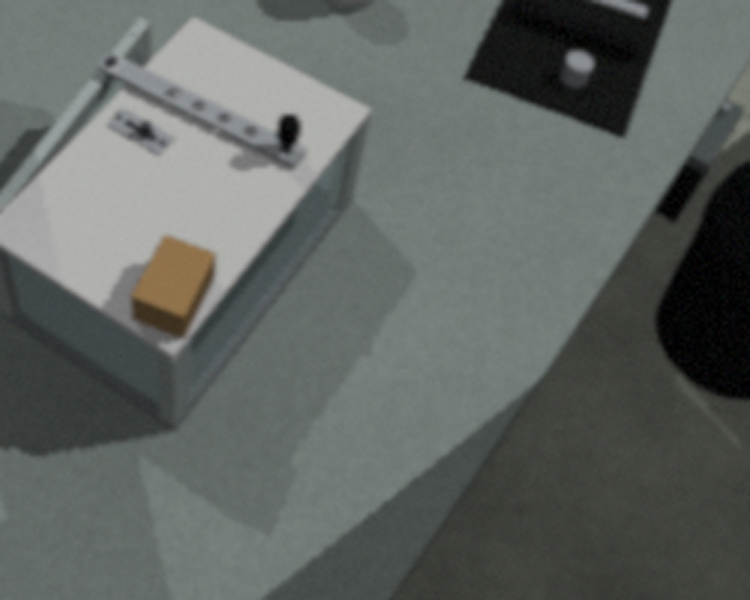

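```bash
cat > h.py <<'E'
import numpy as np, cv2
from scipy.optimize import least_squares
from scipy.spatial.transform import Rotation as Ro
def und(c,p):
    K=np.array([[c['fx'],0,c['cx']],[0,c['fy'],c['cy']],[0,0,1]])
    return cv2.undistortPoints(np.array([[p]],float),K,c['dist']).reshape(2)
def ray(c,p):
    R=np.array(c['R']);t=np.array(c['t']);d=R.T@np.r_[und(c,p),1];return -R.T@t,d/np.linalg.norm(d)
def atz(c,p,z):
    o,d=ray(c,p);return o+d*(z-o[2])/d[2]
def tri(*cp):
    A=np.zeros((3,3));b=np.zeros(3)
    for c,p in cp:
        o,d=ray(c,p);P=np.eye(3)-np.outer(d,d);A+=P;b+=P@o
    X=np.linalg.solve(A,b)
    return X,[round(float(np.linalg.norm((np.eye(3)-np.outer(ray(c,p)[1],ray(c,p)[1]))@(X-ray(c,p)[0]))),1) for c,p in cp]
def proj(c,X):
    K=np.array([[c['fx'],0,c['cx']],[0,c['fy'],c['cy']],[0,0,1]])
    return cv2.projectPoints(np.array([X],float),cv2.Rodrigues(np.array(c['R']))[0],np.array(c['t']),K,c['dist'])[0].reshape(2)
def crop(u,v,s,ox,oy): return ((u+.5)/s-.5+ox,(v+.5)/s-.5+oy)
E
python3 - <<'E'
from h import *
from workcell import ctrl
T=ctrl.get_calibration("top");S=ctrl.get_calibration("scene")
t=lambda u,v:crop(u,v,3.4,170,140); s=lambda u,v:crop(u,v,3,190,130)
np.set_printoptions(precision=1,suppress=True)
print("corners z160",*[atz(T,t(*p),160) for p in [(81,26),(97,275),(490,243)]])
print("corners sc",*[atz(S,s(*p),160) for p in [(370,110),(195,18),(0,243),(178,352)]])
print("FL tri",tri((T,t(97,275)),(S,s(195,18))))
print("BL tri",tri((T,t(81,26)),(S,s(370,110))))
print("knobtop",tri((T,t(194,46)),(S,s(289,119))))
print("pivot",tri((T,t(227,293)),(S,s(111,62))))
print("pegtip",tri((T,t(277,187)),(S,s(147,126))))
E
```

```text
corners z160 [673.6 174.5 160. ] [456.1 161.5 160. ] [ 475.4 -173.8  160. ]
corners sc [676.2 172.2 160. ] [460.5 161.5 160. ] [ 498.3 -173.9  160. ] [ 695.8 -158.5  160. ]
FL tri (array([457.5, 163. , 156.5]), [1.5, 1.5])
BL tri (array([674.7, 175.1, 156.1]), [0.1, 0.1])
knobtop (array([641.4,  73.5, 213.2]), [0.4, 0.4])
pivot (array([438. ,  51.1, 169.9]), [0.4, 0.4])
pegtip (array([525.2,   6.1, 177.6]), [0.7, 0.7])
```

```bash
python3 - <<'E'
from h import *
from workcell import ctrl
np.set_printoptions(precision=3,suppress=True)
o=ctrl.get_obs();R=Ro.from_rotvec(o['orientation']).as_matrix();print(R,o['ee_pos'])
c=ctrl.get_calibration("wrist");C=-np.array(c['R']).T@c['t']
print("cam in tool",R.T@(C-o['ee_pos']),"axes in tool\n",R.T@np.array(c['R']).T)
T=ctrl.get_calibration("top")
print("box",atz(T,(293,150),181),"carton",atz(T,(399,177),80))
# plan
yaw=.058
H=np.array([474,-146.]);
for peg in [np.array([525.2,6.1]),np.array([515.2,6.5])]:
  for th in np.arange(.1,.6,.005):
    P=H+200*np.array([-np.sin(th+yaw),np.cos(th+yaw)])
    if np.linalg.norm(peg-P)>135:
        d=(peg-P)/np.linalg.norm(peg-P);print(th,P,P+205*d,np.arctan2(d[1],d[0]));break
# move to view pose
tgt=np.array([560.,20,300]);print(R.T@(tgt-o['ee_pos']))
E
```

```text
[[-0.     0.376 -0.926]
 [ 0.001 -0.926 -0.376]
 [-1.    -0.001 -0.   ]] [ 235.076 -578.684  247.084]
cam in tool [-138.509   -1.022  -70.48 ] axes in tool
 [[ 0.001 -0.255  0.967]
 [ 1.     0.001 -0.001]
 [-0.     0.967  0.255]]
box [ 653.463 -118.22   181.   ] carton [ 583.436 -459.628   80.   ]
0.3550000000000002 [393.728  37.184] [593.228  -9.984] -0.23216885994618938
0.42000000000000026 [381.999  31.583] [583.458  -6.354] -0.18613241908084902
[ -52.406 -432.454 -526.342]
```

arm_command --pt "-0.01 -0.025 -0.03 0" --pt "-0.01 -0.03 -0.037 0" --pt "-0.01 -0.03 -0.037 0" --pt "-0.01 -0.03 -0.037 0" --pt "-0.01 -0.03 -0.037 0" --pt "-0.005 -0.03 -0.037 0" --pt "0 -0.03 -0.037 0" --pt "0 -0.03 -0.037 0" --pt "0 -0.03 -0.037 0" --pt "0 -0.03 -0.037 0"

```text
t: 1.15
ee_pos: [465.5, -158.8, 302.9]
orientation: [2.018, 0.385, -2.016]
ft_force: [1.3, -0.6, 0.9]
width: 87.7
```

arm_command --pt "0 -0.03 -0.035 0" --pt "0 -0.03 -0.035 0" --pt "0 -0.03 -0.035 0" --pt "0 -0.025 -0.03 0" --pt "0 -0.015 -0.02 0.1" --pt "0 0 0 0.1" --pt "0 0 0 0.08" --pt "0 0 0 0"

```text
t: 1.95
ee_pos: [566.2, 34.7, 301.9]
orientation: [2.174, 0.106, -2.175]
ft_force: [-0.5, -0.2, -0.7]
width: 87.6
```

```bash
cat > snap.py <<'E'
import sys,pickle,cv2
from workcell import ctrl
from h import *
n=sys.argv[1]
for cam in sys.argv[2:]:
    o=ctrl.get_obs();c=ctrl.get_calibration(cam);im=ctrl.get_image(cam)[:,:,::-1]
    cv2.imwrite(f"pics/{cam}{n}.png",im);pickle.dump((c,o),open(f"{cam}{n}.pkl","wb"))
np.set_printoptions(precision=3,suppress=True)
o=ctrl.get_obs();print(o['t'],o['ee_pos'],o['ft_force'],o['width'],'tool y yaw',np.arctan2(*Ro.from_rotvec(o['orientation']).as_matrix()[[1,0],1]))
E
python3 snap.py 1 wrist
```

```text
2.0 [566.08   34.541 301.833] [-0.793 -0.275  0.153] 87.7387908089465 tool y yaw -1.4743112314160443
```

View pics/wrist1.png

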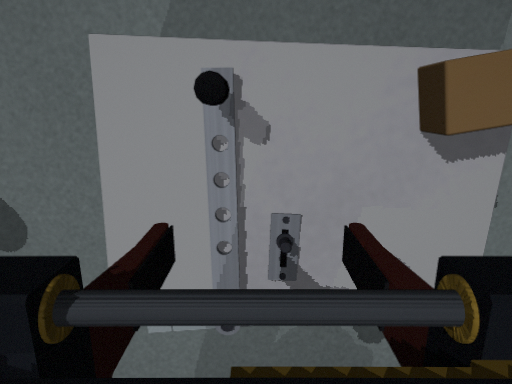

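arm_command --pt "0 -0.03 -0.012 0" --pt "0 -0.03 -0.012 0" --pt "0 0 0 0"

```text
t: 2.3
ee_pos: [584.2, 96.5, 301.8]
orientation: [2.17, 0.111, -2.172]
ft_force: [-0.2, -1.0, 0.3]
width: 87.9
```

```bash
python3 snap.py 2 wrist; python3 - <<'E'
import cv2
a=cv2.imread("pics/wrist1.png")[60:300,180:320];cv2.imwrite("pics/w1c.png",cv2.resize(a,None,fx=2.5,fy=2.5,interpolation=cv2.INTER_CUBIC))
a=cv2.imread("pics/wrist1.png")[200:290,240:330];cv2.imwrite("pics/w1p.png",cv2.resize(a,None,fx=6,fy=6,interpolation=cv2.INTER_CUBIC))
E
```

```text
2.35 [583.715  95.192 301.693] [ 0.167 -0.639 -0.541] 87.73153338811143 tool y yaw -1.471238943653896
```

View pics/wrist2.png

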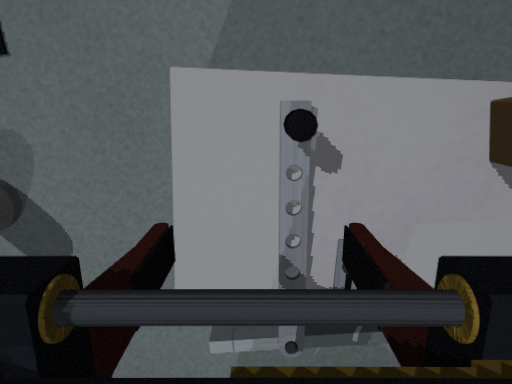

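View pics/w1c.png

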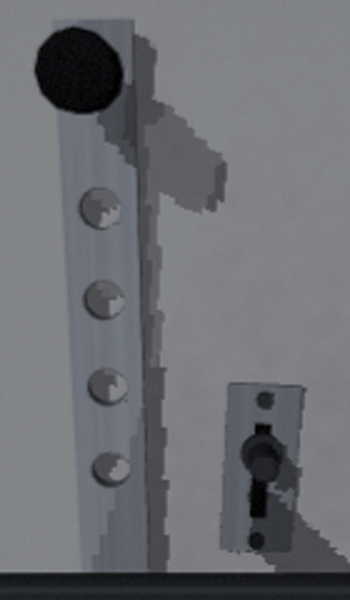

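View pics/w1p.png

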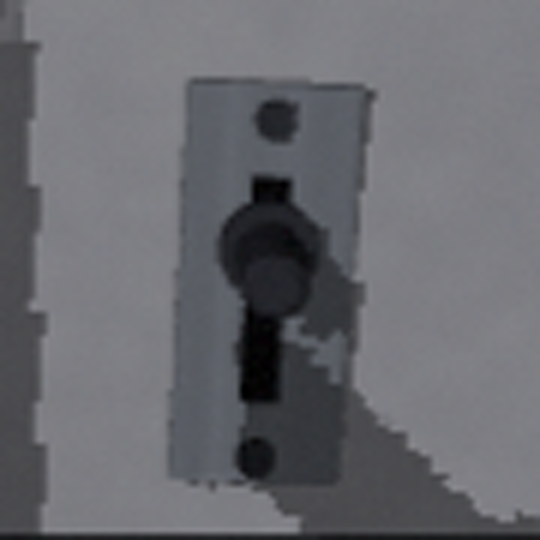

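```bash
python3 - <<'E'
import pickle
from h import *
np.set_printoptions(precision=1,suppress=True)
L=lambda f:pickle.load(open(f,'rb'))[0]
w1=L("wrist1.pkl");w2=L("wrist2.pkl")
p=lambda u,v:crop(u,v,6,240,200); q=lambda u,v:crop(u,v,2.5,180,60)
print("peg z179",atz(w1,p(278,285),179)," base@163",atz(w1,p(270,248),166))
pl=[atz(w1,p(*a),163) for a in [(189,78),(372,88),(345,485),(168,478)]];print("plate",*pl,np.mean(pl,0))
sc=[atz(w1,p(*a),163) for a in [(277,121),(257,459)]];print("screws",*sc,np.mean(sc,0),np.arctan2(*(sc[0]-sc[1])[[1,0]]))
print("cabBL",atz(w1,(91,35),160),"w2",atz(w2,(171,67),160))
print("knob",tri((w1,q(78,68)),(w2,(300,124))), atz(w1,q(78,68),213),atz(w2,(300,124),213))
h=[(101,208),(104,299),(107,386),(111,469)];h2=[(294.5,173),(293.5,208),(293,241),(292.5,272)]
for a,b in zip(h,h2): print(tri((w1,q(*a)),(w2,b)),atz(w1,q(*a),171))
print("pivot w2",atz(w2,(292,348),171))
E
```

```text
peg z179 [522.7   9.1 179. ]  base@163 [522.8   9.3 166. ]
plate [546.7  23.6 163. ] [547.8  -2.9 163. ] [484.   -6.9 163. ] [482.5  20.1 163. ] [515.3   8.5 163. ]
screws [541.4  10.2 163. ] [487.1   6.9 163. ] [514.2   8.6 163. ] 0.05962465953835382
cabBL [674.8 175.8 160. ] w2 [675.3 176.5 160. ]
knob (array([644.1,  75.6, 206.6]), [0.1, 0.1]) [644.   74.7 213. ] [644.3  76.4 213. ]
(array([603.6,  70.7, 172.9]), [0.2, 0.2]) [603.6  70.9 171. ]
(array([574.2,  67.8, 173.3]), [0.3, 0.3]) [574.   67.9 171. ]
(array([545. ,  64.7, 174.2]), [0.1, 0.1]) [544.   64.9 171. ]
(array([515. ,  61.3, 172.9]), [0.3, 0.3]) [513.9  61.5 171. ]
pivot w2 [435.9  51.5 171. ]
```

arm_command --pt "0 0.013 -0.03 0" --pt "0 0.013 -0.028 0" --pt "0.03 0 0 0" --pt "0.025 0 0 0" --pt "0 0 0 0"

```text
t: 2.85
ee_pos: [644.6, 69.1, 245.9]
orientation: [2.166, 0.113, -2.169]
ft_force: [-0.1, 0.1, -0.1]
width: 87.9
```

```bash
python3 snap.py 3 wrist
```

```text
2.9 [645.296  69.211 247.556] [ 0.003  0.788 -0.651] 87.70788123043936 tool y yaw -1.4662972062717043
```

View pics/wrist3.png

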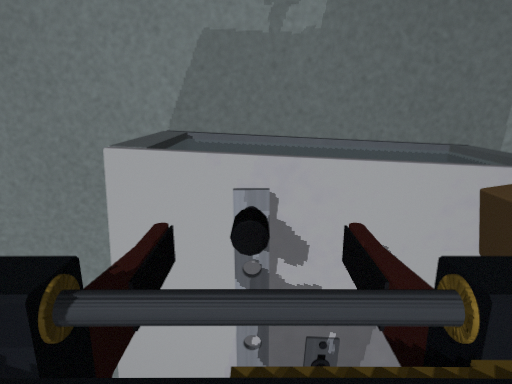

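arm_command --pt "0 -0.007 0.001 0" --pt "0.02 0 0 0" --pt "0.02 0 0 0" --pt "0 0 0 0"

```text
t: 3.3
ee_pos: [645.4, 76.2, 213.5]
orientation: [2.177, 0.114, -2.158]
ft_force: [0.3, 0.2, -0.1]
width: 87.7
```

```bash
python3 snap.py 4 wrist
```

```text
3.35 [646.384  76.344 215.093] [-0.048 -0.459  0.268] 87.8591391109516 tool y yaw -1.465821015302409
```

View pics/wrist4.png

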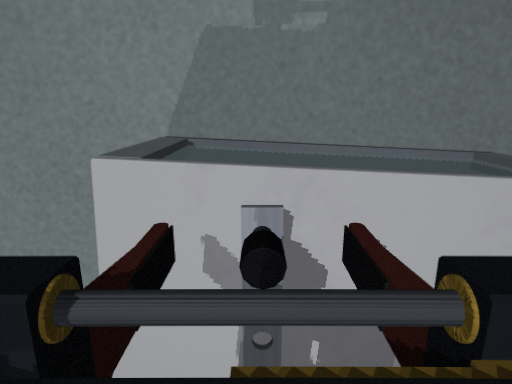

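arm_command --pt "0.006 0.001 0.003 0" --pt "0.002 0 0 0" --pt "0 0 0 0"

```text
t: 3.65
ee_pos: [645.0, 75.5, 211.0]
orientation: [2.186, 0.115, -2.149]
ft_force: [0.4, 0.2, -1.0]
width: 87.8
```

arm_command --pt "0 0 0 0" --pt "0 0 0 0" --pt "0 0 0 0" --pt "0 0 0 0" --pt "0 0 0 0" --pt "0 0 0 0" --hand 0.012

```text
t: 4.25
ee_pos: [645.7, 75.5, 212.4]
orientation: [2.188, 0.115, -2.147]
ft_force: [-0.0, -0.5, 0.7]
width: 43.3
```

arm_command --pt "0.003 0 0.002 0" --pt "0 0 0 0" --pt "0 0 0 0" --pt "0 0 0 0" --pt "0 0 0 0" --hand 0.012

```text
t: 4.75
ee_pos: [643.5, 75.3, 208.8]
orientation: [2.188, 0.116, -2.147]
ft_force: [-0.7, -0.1, 0.3]
width: 21.3
```

```bash
python3 snap.py 5 wrist
```

```text
4.8 [643.563  75.29  208.86 ] [-0.28  -0.33   0.243] 21.385397302032157 tool y yaw -1.4650940082703725
```

View pics/wrist5.png

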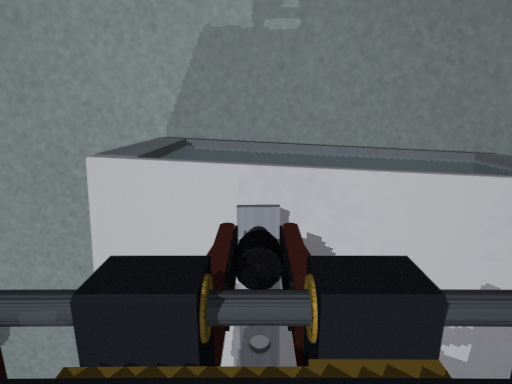

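```bash
cat > plan.py <<'E'
from h import *
H=np.array([473.9,-144.2]);peg=np.array([522.7,9.1]);yaw=.059;Z0=208.9
def P(th): return H+200*np.array([-np.sin(th+yaw),np.cos(th+yaw)])
from scipy.optimize import brentq
def knob(th,phi,a):
    p=P(th);r=205*np.cos(a)-35*np.sin(a);z=205*np.sin(a)+35*np.cos(a)-35
    return np.r_[p+r*np.array([np.cos(phi),np.sin(phi)]),Z0+z]
def final(a,r=135):
    # hole centre (r, 2.5) horizontally over the peg
    L=r*np.cos(a)-2.5*np.sin(a)
    th=brentq(lambda t:np.linalg.norm(peg-P(t))-L,.0,.8);d=peg-P(th);phi=np.arctan2(d[1],d[0]);return th,phi
E
python3 - <<'E'
from plan import *
np.set_printoptions(precision=1,suppress=True)
print(knob(.112,.105,0),knob(.112,.105,.25))
for a in (.25,.2,.15,.1,.05,0):
    th,phi=final(a);print(a,round(th,3),round(phi,3),P(th),knob(th,phi,a))
from workcell import ctrl
print(ctrl.get_obs()['qpos'])
E
```

```text
[643.7  74.4 208.9] [628.8  72.8 258.5]
0.25 0.34 -0.241 [396.3  40.1] [580.8  -5.1 258.5]
0.2 0.35 -0.231 [394.4  39.3] [583.2  -5.1 248.9]
0.15 0.358 -0.224 [392.9  38.7] [585.4  -5.2 239.1]
0.1 0.364 -0.219 [391.8  38.2] [587.5  -5.3 229.2]
0.05 0.368 -0.215 [391.1  37.9] [589.4  -5.5 219.1]
0 0.37 -0.213 [390.8  37.7] [591.1  -5.7 208.9]
[ 0.1  0.5  1.6 -0.   1.   1.6]
```

arm_command --pt "-0.01 0 0.001 0" --pt "-0.01 0 0.002 0" --pt "-0.01 0 0.003 0" --pt "-0.01 0 0.004 0" --pt "-0.01 0 0.005 0" --pt "0 0 0 0"

```text
t: 5.4
ee_pos: [626.0, 73.5, 263.0]
orientation: [2.188, 0.116, -2.147]
ft_force: [-0.3, -0.2, -2.5]
width: 21.3
```

```bash
python3 snap.py 6 wrist scene
```

```text
5.5 [626.362  73.486 261.804] [ 1.876 -0.62  -2.015] 21.411839115542946 tool y yaw -1.4652021551559453
```

View pics/wrist6.png

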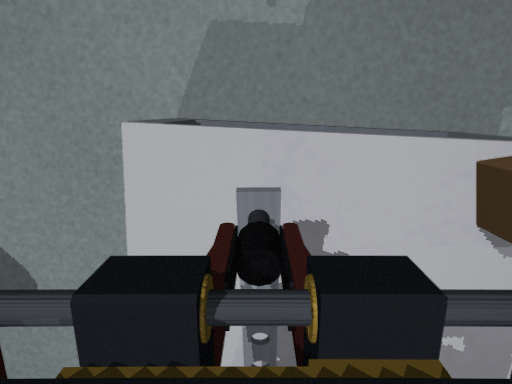

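arm_command --pt "0 0.0074 0.0053 0.034" --pt "0 0.0076 0.005 0.034" --pt "0 0.0078 0.0047 0.034" --pt "0 0.008 0.0044 0.034" --pt "0 0.0081 0.0041 0.034" --pt "0 0.0083 0.0038 0.034" --pt "0 0.0084 0.0035 0.034" --pt "0 0.0086 0.0032 0.034" --pt "0 0 0 0"

```text
t: 6.4
ee_pos: [586.8, 3.7, 259.5]
orientation: [-2.134, 0.202, 2.101]
ft_force: [-1.5, 1.7, -2.4]
width: 21.2
```

```bash
python3 snap.py 7 wrist scene top
```

```text
6.55 [587.113   4.804 259.383] [-0.768  1.577 -1.492] 21.244518216159154 tool y yaw -1.7617526571680633
```

View pics/wrist7.png

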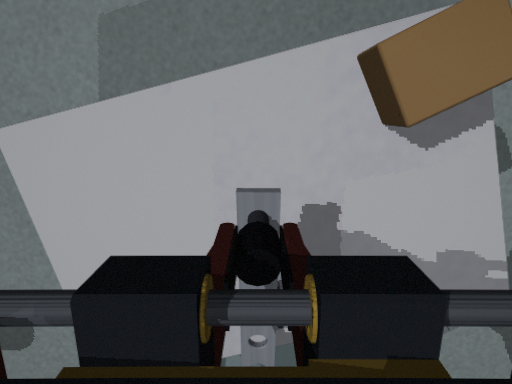

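View pics/top7.png

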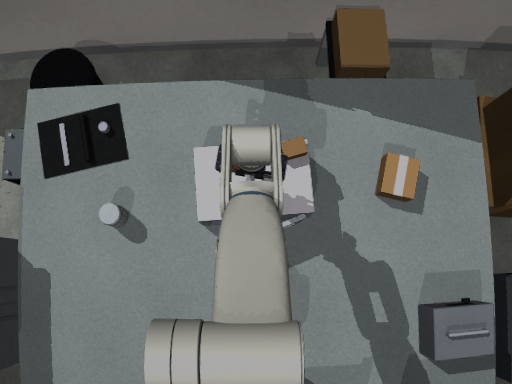

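View pics/scene7.png

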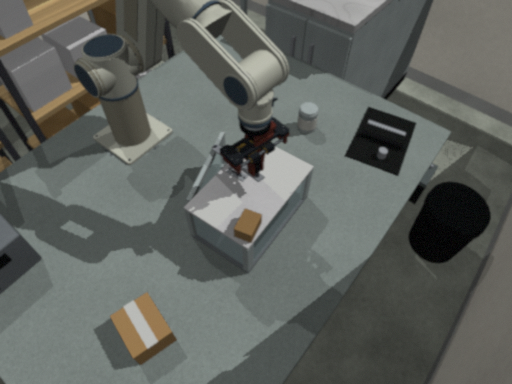

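arm_command --pt "0 0.005 0.002 0.025" --pt "0 0.005 0.002 0.025" --pt "0 0 0 0"

```text
t: 6.85
ee_pos: [581.7, -4.4, 259.5]
orientation: [-2.108, 0.251, 2.073]
ft_force: [-0.1, 0.5, -1.7]
width: 21.3
```

```bash
python3 snap.py 8 wrist scene; python3 - <<'E'
import cv2
a=cv2.imread("pics/scene8.png")[110:240,170:330];cv2.imwrite("pics/s8c.png",cv2.resize(a,None,fx=4.5,fy=4.5,interpolation=cv2.INTER_CUBIC))
E
```

```text
6.95 [581.834  -4.143 259.428] [-0.838  0.13  -2.158] 21.763317459735404 tool y yaw -1.8124708636172169
```

View pics/s8c.png

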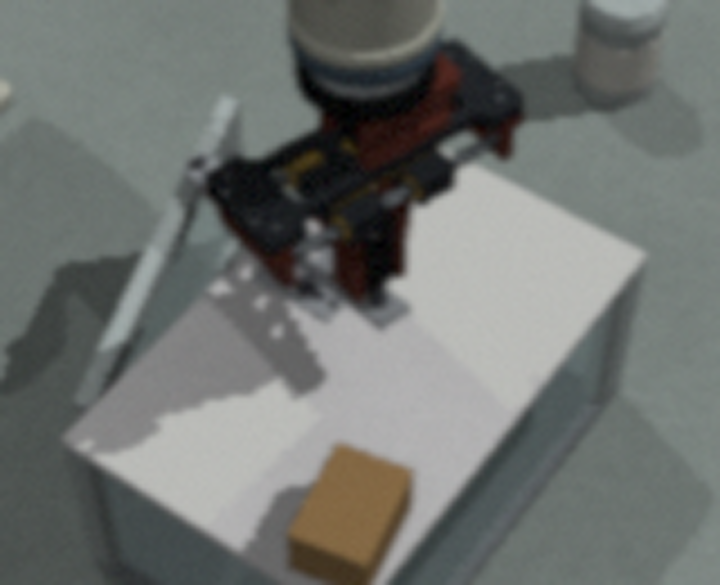

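View pics/wrist8.png

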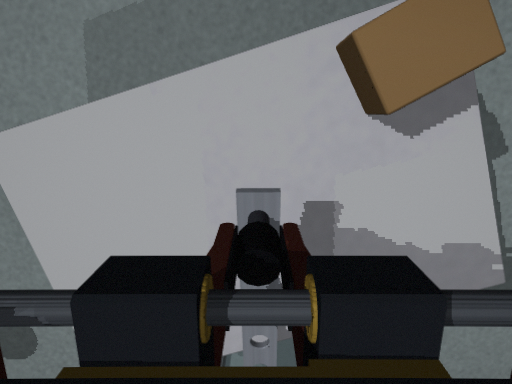

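```bash
python3 - <<'E'
import pickle
from plan import *
from workcell import ctrl
np.set_printoptions(precision=1,suppress=True)
S=ctrl.get_calibration("scene")
print(atz(S,crop(111,62,3,190,130),171),"start (true ~439.7,53.6)")
print(atz(S,crop(198,166,4.5,170,110),171), P(.34))
print(*[ (a,knob(*final(a),a)) for a in (.12,.09,.06,.03)])
E
```

```text
[438.9  50.8 171. ] start (true ~439.7,53.6)
[397.1  37.5 171. ] [396.2  40.1]
(0.12, array([586.7,  -5.3, 233.2])) (0.09, array([587.9,  -5.3, 227.2])) (0.06, array([589.1,  -5.4, 221.1])) (0.03, array([590.1,  -5.6, 215. ]))
```

arm_command --pt "0.006 0 -0.0012 -0.005" --pt "0.007 0 -0.0013 -0.005" --pt "0.006 0 -0.0013 -0.005" --pt "0.005 0 -0.0012 -0.005" --pt "0 0 0 0"

```text
t: 7.45
ee_pos: [588.7, -5.1, 233.9]
orientation: [-2.124, 0.227, 2.084]
ft_force: [1.0, -0.1, -0.4]
width: 21.3
```

```bash
python3 snap.py 9 scene; python3 - <<'E'
import cv2
a=cv2.imread("pics/scene9.png")[110:240,170:330];cv2.imwrite("pics/s9c.png",cv2.resize(a,None,fx=4.5,fy=4.5,interpolation=cv2.INTER_CUBIC))
E
```

```text
7.5 [588.675  -5.108 234.168] [0.974 0.22  0.238] 21.57996105969356 tool y yaw -1.7898560729592146
```

View pics/s9c.png

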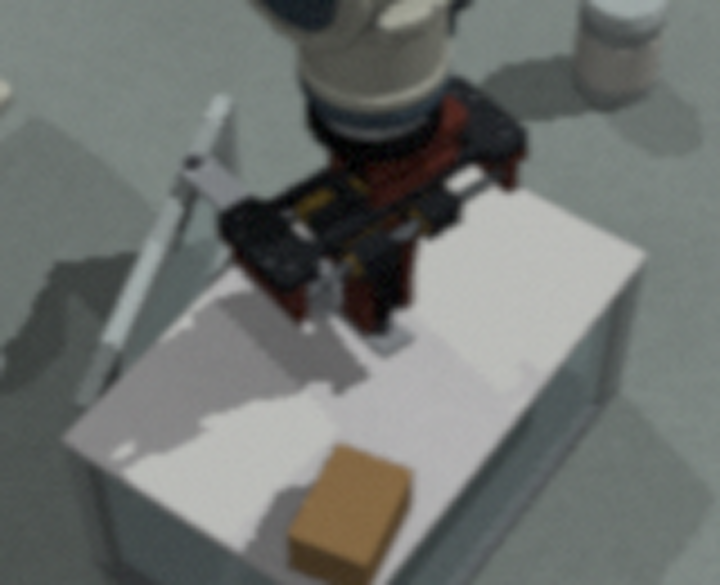

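arm_command --pt "0 0 0.0025 0" --pt "0.002 0 0 0" --pt "0 0 0 0"

```text
t: 7.8
ee_pos: [586.4, -4.6, 232.3]
orientation: [-2.125, 0.227, 2.083]
ft_force: [1.3, -1.0, 0.2]
width: 21.7
```

arm_command --pt "0.003 0 -0.0005 0" --pt "0 0 0 0"

```text
t: 8.0
ee_pos: [586.9, -4.7, 229.4]
orientation: [-2.125, 0.227, 2.083]
ft_force: [0.3, -0.5, 0.6]
width: 21.2
```

arm_command --pt "0.002 0.0003 -0.0008 0" --pt "0 0 0 0"

```text
t: 8.2
ee_pos: [587.4, -5.1, 227.1]
orientation: [-2.124, 0.227, 2.083]
ft_force: [0.9, 0.4, -0.4]
width: 21.5
```

arm_command --pt "0.002 0 -0.0003 0" --pt "0 0 0 0"

```text
t: 8.4
ee_pos: [587.9, -5.2, 224.9]
orientation: [-2.124, 0.227, 2.083]
ft_force: [-0.1, -0.5, -0.0]
width: 21.3
```

arm_command --pt "0.002 0 -0.0003 0" --pt "0 0 0 0"

```text
t: 8.6
ee_pos: [588.3, -5.3, 222.8]
orientation: [-2.124, 0.227, 2.083]
ft_force: [0.3, -0.2, -0.3]
width: 21.6
```

arm_command --pt "0.002 0 -0.0005 0" --pt "0.002 0 -0.0005 0" --pt "0 0 0 0"

```text
t: 8.9
ee_pos: [589.4, -5.5, 218.3]
orientation: [-2.124, 0.227, 2.083]
ft_force: [1.5, -0.3, 0.3]
width: 21.2
```

arm_command --pt "0.002 0 -0.0005 0" --pt "0.002 0 -0.0005 0" --pt "0 0 0 0"

```text
t: 9.2
ee_pos: [590.3, -5.6, 213.8]
orientation: [-2.124, 0.227, 2.084]
ft_force: [1.3, -1.0, 0.4]
width: 21.6
```

arm_command --pt "0.002 0 -0.0003 0" --pt "0 0 0 0"

```text
t: 9.4
ee_pos: [590.8, -5.7, 211.7]
orientation: [-2.124, 0.227, 2.084]
ft_force: [0.1, -0.3, 0.8]
width: 21.5
```

arm_command --pt "0.0015 0 -0.0002 0" --pt "0 0 0 0"

```text
t: 9.6
ee_pos: [591.0, -5.8, 210.2]
orientation: [-2.124, 0.227, 2.084]
ft_force: [0.3, 0.7, 0.6]
width: 21.5
```

```bash
python3 snap.py 10 scene wrist; python3 - <<'E'
import cv2
a=cv2.imread("pics/scene10.png")[110:240,170:330];cv2.imwrite("pics/s10c.png",cv2.resize(a,None,fx=4.5,fy=4.5,interpolation=cv2.INTER_CUBIC))
E
```

```text
9.7 [591.004  -5.758 210.341] [ 0.29  -0.767  1.176] 21.17672195056815 tool y yaw -1.7897941183077084
```

View pics/s10c.png

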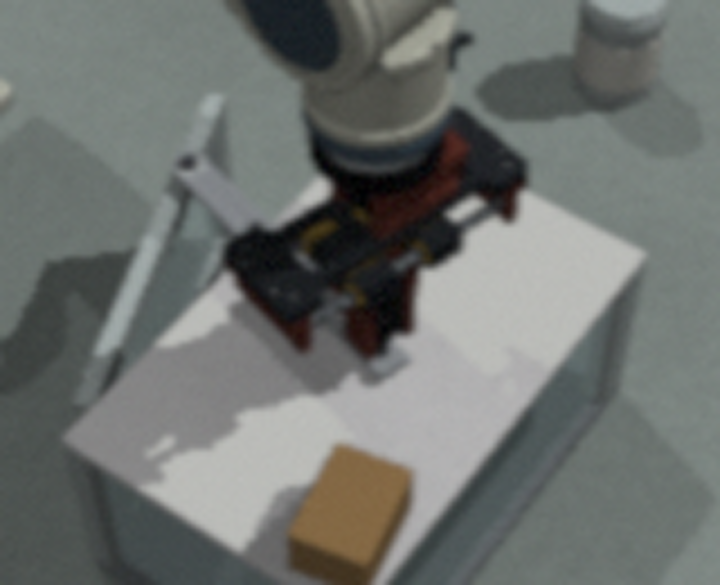

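View pics/wrist10.png

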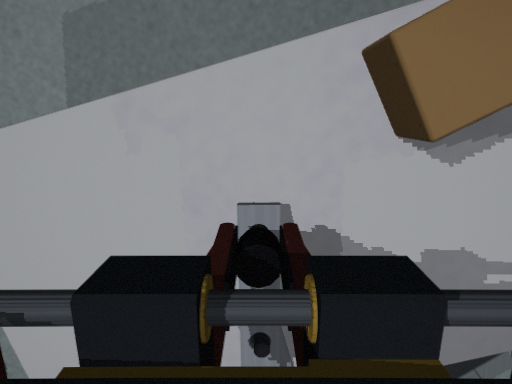

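arm_command --pt "0.0015 0 0 0" --pt "0 0 0 0"

```text
t: 9.9
ee_pos: [591.3, -5.8, 209.1]
orientation: [-2.125, 0.227, 2.083]
ft_force: [-0.4, -0.8, 1.3]
width: 21.0
```

arm_command --pt "0 0 0 0" --pt "0 0 0 0" --pt "0 0 0 0" --pt "0 0 0 0" --pt "0 0 0 0" --pt "0 0 0 0" --hand 0.07

```text
t: 10.5
ee_pos: [591.3, -5.7, 208.9]
orientation: [-2.125, 0.227, 2.083]
ft_force: [-0.3, -0.7, 0.1]
width: 65.8
```

Now rise and back off to look.

arm_command --pt "-0.01 0 0 0" --pt "-0.02 0 0 0" --pt "-0.03 0 0 0" --pt "-0.03 0 0 0" --pt "-0.01 0 0 0" --pt "0 0 0 0"

```text
t: 11.1
ee_pos: [588.8, -5.9, 314.1]
orientation: [-2.124, 0.227, 2.083]
ft_force: [-0.7, 0.0, 0.0]
width: 70.0
```

```bash
python3 snap.py 11 wrist
```

```text
11.15 [588.577  -5.92  313.446] [ 0.348 -0.192 -0.398] 70.27334450305722 tool y yaw -1.7899516737465442
```

View pics/wrist11.png

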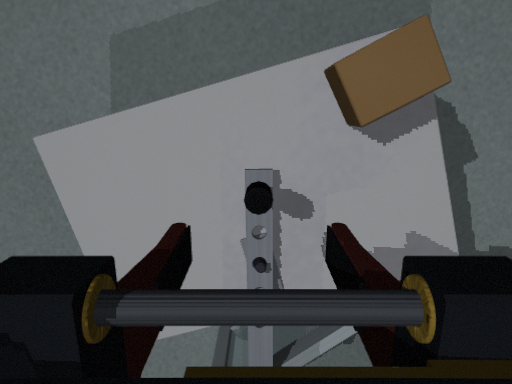

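arm_command --pt "-0.03 0 0 0" --pt "-0.03 0.02 0 0" --pt "0 0.04 0 0" --pt "0 0.045 0 0" --pt "0 0.045 0 0" --pt "0 0.045 0 0" --pt "0 0.045 0 0" --pt "0 0.045 0 0" --pt "0 0.03 0 0" --pt "0 0 0 0"

```text
t: 12.15
ee_pos: [512.1, -322.3, 355.7]
orientation: [-2.099, 0.217, 2.109]
ft_force: [-0.6, 0.2, 0.1]
width: 70.1
```

```bash
python3 snap.py 12 top scene; python3 - <<'E'
import cv2
a=cv2.imread("pics/top12.png")[130:260,180:330];cv2.imwrite("pics/t12c.png",cv2.resize(a,None,fx=4.5,fy=4.5,interpolation=cv2.INTER_CUBIC))
a=cv2.imread("pics/scene12.png")[110:250,170:330];cv2.imwrite("pics/s12c.png",cv2.resize(a,None,fx=4.2,fy=4.2,interpolation=cv2.INTER_CUBIC))
E
```

```text
12.25 [ 512.875 -319.415  355.948] [0.386 0.189 0.139] 69.63971611986676 tool y yaw -1.7833143179079654
```

View pics/t12c.png

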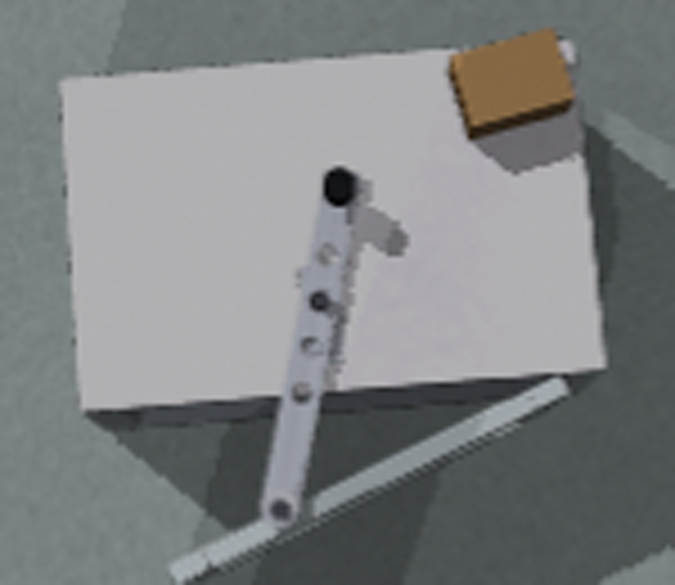

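View pics/s12c.png

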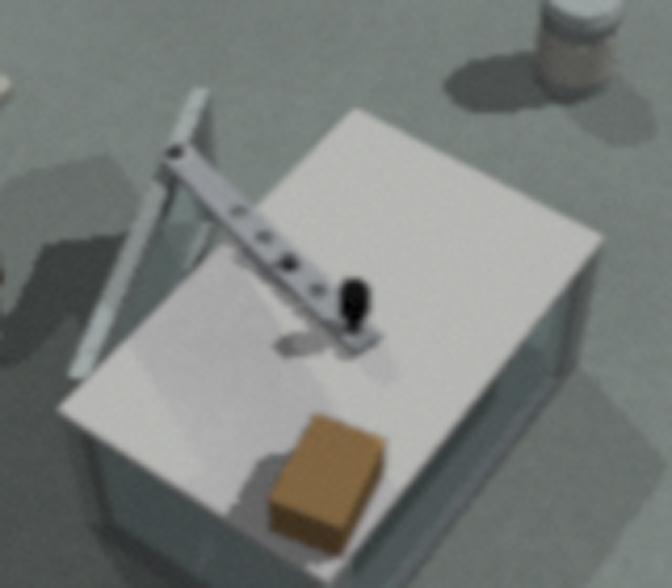

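View pics/top12.png

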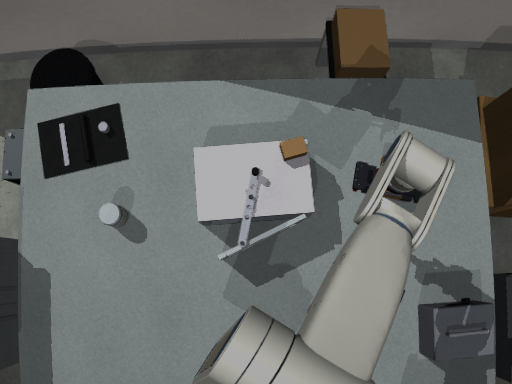

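```bash
python3 - <<'E'
from h import *
from workcell import ctrl
np.set_printoptions(precision=1,suppress=True)
T=ctrl.get_calibration("top");S=ctrl.get_calibration("scene")
print("knobtop now",tri((T,crop(339,186,4.5,180,130)),(S,crop(355,293,4.2,170,110))),"(before 213.2 down)")
print("pivot",tri((T,crop(281,510,4.5,180,130)),(S,crop(176,152,4.2,170,110))))
print(ctrl.get_obs()['t'],ctrl.close_job())
E
```

```text
knobtop now (array([589.9,  -5.4, 204.8]), [0.6, 0.6]) (before 213.2 down)
pivot (array([388.9,  36.1, 169.6]), [0.5, 0.5])
the job is handed in; nothing more can be done
12.25 None
```

I set the glass door to its vent width: the stay arm's third hole from the door is over the peg, the arm is down, and the gripper is open and clear. The job was handed in at 12.25 s, with no verdict reported.

**How it went:** I gripped the stay by its knob, lifted it about 0.25 rad and swung it over the peg, which pulled the door further open. I then lowered it in small steps. The peg measured about 8 mm from the plate centre, away from the door. Outside forces stayed under about 3 N, so the arm never pressed on the peg. I let go at the height where I had gripped it, within 0.1 mm, so the arm is level.

**Last checks:**
- **Hole and peg:** the wrist, top and scene pictures all show the peg in the third hole, with two empty holes on the door side and one on the knob side.
- **Position:** the knob and pivot came within about 2 mm of the planned positions.
- **Boxes and tin:** in the last top picture the small box, the carton and the tin look unmoved.

**Disagreement:** the final two-camera knob height came out at 205 mm, against 213 mm before the move. I took this as reading error, because I marked the middle of the knob in one view and its top in the other. An arm that was not fully down would read higher, not lower.

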